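Finish laying the dinner table

TASK

Finish laying this dinner table: stand the candlestick midway between the two lidded stoneware dishes, in line with them, and stand the empty tumbler just beyond the tip of the knife, so that the blade points at its middle with about 2 cm between tip and glass. Both stand upright on the bare table, and everything else stays where it is.

Things in the scene. Friction and masses are not known exactly. Their poses are not given: they have to be found in the camera images.
- candlestick: Short steel candlestick with a white candle in it, one rigid piece of 0.32 kg. Round foot of diameter 80 and 6 thick, narrow stem (diameter 20 from height 30 to 48), cup of diameter 40 from height 58 to 66, then the candle, diameter 24, from height 66 to 146, with a 7 mm wick above it. Origin: centre of the underside; z up. Starts at the left or right of the table.
- tumbler: Straight clear-glass tumbler, outer diameter 62, height 95, wall 4, bottom 12 thick, open at the top, 0.24 kg. Origin: centre of the underside; z up. Starts at the left or right of the table, on the side where the candlestick is not.
- dish_a: The left (larger y) of two equal round lidded stoneware dishes: grey body, white lid, diameter 114, height 78 to the top of the little round lid knob, 0.9 kg. Origin: centre of the underside; z up. The other dish stands 290 away along its -y axis.
- dish_b: The right (smaller y) of the two equal lidded dishes, same shape and sizes. Origin: centre of the underside.
- knife: Steel table knife lying flat on the table at the right-hand side of the white dinner plate nearest the robot, 220 long, 20 wide, 8 high. Origin: the tip of the blade, on the underside; x runs along the knife from handle to tip, so that the knife lies from x = -220 to 0; z up. The tip points away from the robot.
- fork: Steel fork lying at the left-hand side of the plate, 200 long, 26 wide, 6 high. Origin: the tips of the tines, on the underside; x runs from handle to tines.
- salt: Small steel salt shaker, diameter 44, height 68. Origin: centre of the underside.
- mill: Turned wooden pepper mill, diameter 54, height 150, on the right. Origin: centre of the underside.
Mind the look-alikes: they are no part of the job. What is shaped like the knife but orange or red is not meant.

How it is judged (in metres and radians):
At the end, for the whole second after the job is handed in: Candlestick: middle within 25 mm of the line through the dishes' centres and of halfway along it. Tumbler: middle within 20 mm of the knife's long axis, 5 to 45 mm between tip and glass. Both stand upright (4.5 degrees) on the bare table, released and at rest; nothing else moved (x of candlestick in the frame of dish_a between -0.025 and 0.025 m and y of candlestick in the frame of dish_a between -0.17 and -0.12 m and horizontal distance between candlestick and dish_b between 0.115 and 0.175 m and x of tumbler in the frame of knife between 0.036 and 0.076 m and y of tumbler in the frame of knife between -0.02 and 0.02 m and angle between each of candlestick, tumbler's own z axis and vertical below 0.08 rad and height (world z) of each of candlestick, tumbler below 0.006 m and linear speed of each of candlestick, tumbler below 0.02 m/s and contact force between each of candlestick, tumbler and the fingers below 0.1 N); the robot touches nothing.
It fails at once if a dish or the knife is moved more than 15 mm (distance of any of dish_a, dish_b, knife from where it was at the start of the episode above 0.015 m).
It fails at once if the fork, salt shaker or pepper mill is moved more than 30 mm or tipped (distance of any of fork, salt, mill from where it was at the start of the episode above 0.03 m or angle between any of fork, salt, mill's own z axis and vertical above 0.5 rad).
It also fails if it takes over 64 s, if anything falls off the work surface, if the arm or the gripper's body presses on something with over 40 N, if the wrist force passes 120 N, or if a joint passes its speed limit or range.

ROBOT

A 6-joint arm with a two-finger parallel gripper is mounted at the origin on the work surface. World frame = base frame: x ahead of the robot, y to its left, z up, the work surface at z = 0. Lengths are in m, angles in degrees, forces in N, time in s.
With the tool pointing down it reaches from about 0.375 to 0.9 m from the base axis. Payload 3.1 kg.
Tool frame: the origin (TCP) lies on the centre line of the jaws, within the pads' length; the fingertips stand 8 mm ahead of it and the grasp point (between the pads) lies 11 mm behind it; y points along the fingers, x is the direction in which the jaws open and shut, and the axes are right-handed (so a half turn about y gives the same grasp; the last joint's range is limited). The gripper opens to 87 mm and grips with 3 to 60 N. Pads are 19 mm wide; open, the fingers measure 117 mm over their backs; the gripper's body (75 mm by 190 mm) begins 51 mm behind the grasp point.
Start: joints at [-84.368, 30.224, 82.088, -0, 67.689, -10.227], TCP at [0.171, -0.601, 0.231] pointing down, gripper open.
Joint ranges: [-176.69, 176.69], [-43.24, 126.21], [12.49, 139.97], [-82, 262], [0, 151.66], [-163.58, 163.58]. Speed limits (degrees/s): [159.86, 159.86, 180, 180, 180, 180].

INTERFACE

Orientations are given as a 3x3 rotation matrix whose columns are the frame's x, y, z axes.
In Python, from rig import read_state, imaging, job, spotter gives the robot as it stands.
- The arm moves only by the tool apply_moves, never from a script. Its argument "steps" is a list of rows, each an object of numbers: "x", "y", "z": the shift along the world's x, y, z in mm; "spin": the turn about the world's z in rad. In form: [{"x": .., "y": .., "z": .., "spin": ..}, ...]. A call has 1 to 12 rows; each row shifts and turns the pose as measured when the row begins; what a row does not reach is not made up. A row lasts 1/10 s, in which the tool goes at most 50 mm and 8.59 degrees, less where a joint would pass 70% of its speed; a pose out of reach is approached as far as the arm can. A call is refused whole if a number of a shift passes 50 or a number of a turn 0.15, either way. A call with a gripper value outside its range is refused whole. "grip" is the finger opening in mm, from 0 to 87, set as the call begins (left out, the last holds). The fingers move at their own pace and stop on an object; the grip force is fixed at half the most. Time passes only in rows, so rows that do not move let the fingers close. It gives the time, the measured TCP pose, the force and the opening at its end, in the units of the state.
- read_state(): the state, without advancing time (a new reading comes with each control period).
- imaging.capture(name): name is "scene" or "top" or "wrist"; returns the picture (480x640x3 uint8, red, green, blue); there is no depth.
- imaging.camera_params(name): a dict with "fov_y" (degrees; the focal length in pixels is half the picture's height over the tangent of half this angle, whatever the lens; pixels are square), "cx", "cy" (the principal point, pixels), "R" (3x3) and "t" (3): a world point X has camera coordinates R X + t. Camera axes: x right, y down, z forward; pixel columns grow to the right and rows downward; lengths in m; the calibration is good to about 2 mm. A picture is of the moment at which its call begins: read the wrist's pose just before it. camera_params takes no time and is no camera call; for the wrist camera it gives the pose at the moment of the call.
- job.hand_in(): hands the job in, once; it reports no verdict.
Trained networks look in the newest picture that a camera, given by its name, has taken for a name from the list of things; names that differ only in an ending like _2 or _b are one class to them, and where a whole thing is asked for, a point or a joint stands for the part that bears it (a point fixed in the world has none). Each returns a list of dicts, best first, with "score" (0 to 1); they miss things now and then, are a little off and sometimes report something else, mostly with a low value. They report only what shows in the picture. A call takes as long as a camera call. They do not tell look-alikes from the thing itself.
- spotter.cut_out(name, camera): "mask" (480x640 bool, what is visible of it) and "rect" ([left, top, width, height] in pixels, round what is visible of it).
The state is a dict: "time_s": time; "joint_positions": joint angles; "qvel": joint speeds; "tau": joint torques, N m; "position": TCP position; "tcp_rot": TCP orientation; "force": force on the tool from outside, world axes, zero at the start; "moment": the same for the moment, N m; "opening": opening from 0.0 (shut) to 1.0 (fully open).
Only numpy, scipy, OpenCV 4.12 (cv2) and the standard library are available. Lean on these libraries where they do the work, as an engineer would, in place of code of your own. Each camera call takes 0.05 s, during which the arm holds its last target.

## Working session

There is one attempt and no reset: what is moved stays moved. The work goes in short steps, Python scripts to look and compute and a tool call to move; the robot and the scene stay as the last step left them, time stands still between calls to the robot, and variables do not carry over. Pictures are saved under pics/ and viewed, and the job is handed in when it is done.

Besides the shell and the picture viewer there is one more tool, called in YAML: its name, and indented under it one key for each argument. apply_moves: Moves the arm, as the interface text tells. Its arguments: {"type":"object","properties":{"steps":{"type":"array"},"grip":{"type":"number"}},"required":["steps"]}

```bash
mkdir -p pics; ls
python3 - <<'E'
from rig import read_state, imaging
import cv2,numpy as np
s=read_state();print(s['time_s'],s['position'],np.round(s['tcp_rot'],3).tolist(),s['opening'])
for n in ['scene','top','wrist']:
    im=imaging.capture(n);cv2.imwrite(f'pics/{n}0.png',im[:,:,::-1])
    p=imaging.camera_params(n);print(n,p['fov_y'],p['cx'],p['cy'],np.round(p['R'],4).tolist(),np.round(p['t'],4).tolist(), [k for k in p])
E
```

```text
pics
0.0 [ 0.17073067 -0.60046729  0.22957137] [[0.273, -0.0, 0.962], [-0.962, 0.002, 0.273], [-0.002, -1.0, 0.0]] 1.0015638573104464
scene 57.726893815381466 321.27953490182773 237.68522074101816 [[0.3205, 0.9471, 0.0186], [0.5761, -0.1793, -0.7974], [-0.7519, 0.2663, -0.6031]] [-0.2001, -0.218, 1.3773] ['fov_y', 'cx', 'cy', 'R', 't']
top 54.19724434430391 318.26118087880434 239.93086653599786 [[0.0217, -0.9998, -0.0028], [-0.9921, -0.0212, -0.1235], [0.1234, 0.0054, -0.9923]] [0.0574, 0.4633, 1.2576] ['fov_y', 'cx', 'cy', 'R', 't']
wrist 69.16152105378798 321.80039750717225 245.37236621886265 [[0.2752, -0.9614, -0.0028], [-0.9155, -0.263, 0.3045], [-0.2935, -0.0812, -0.9525]] [-0.6227, -0.037, 0.3924] ['fov_y', 'cx', 'cy', 'R', 't']
```

View pics/top0.png

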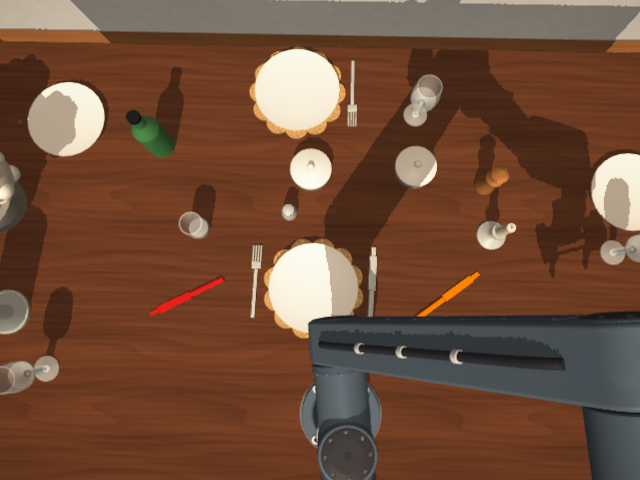

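View pics/scene0.png

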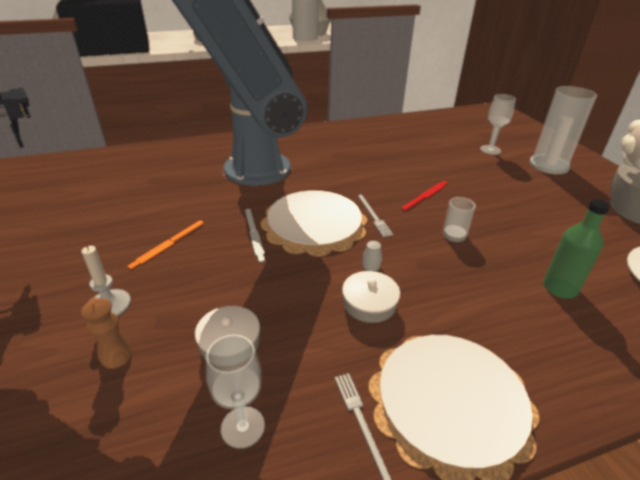

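View pics/wrist0.png

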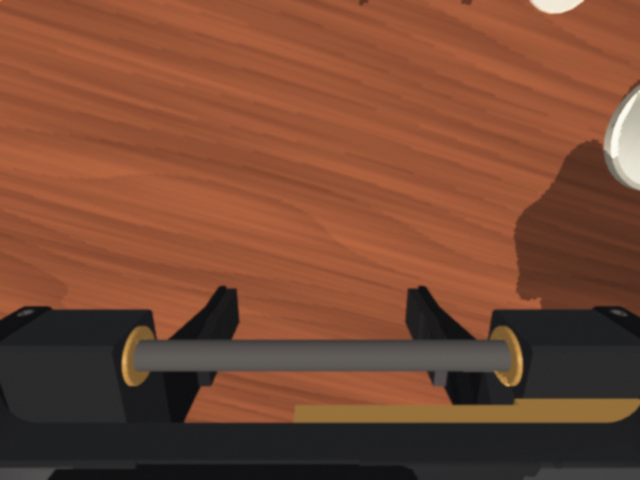

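```bash
cat > h.py <<'E'
import numpy as np,cv2
from rig import read_state, imaging, job, spotter
def K(p):
    f=240/np.tan(np.radians(p['fov_y']/2));return f,p['cx'],p['cy']
def ray(p,u,v,z):
    f,cx,cy=K(p);R=np.array(p['R']);t=np.array(p['t'])
    d=R.T@np.array([(u-cx)/f,(v-cy)/f,1]);c=-R.T@t
    return c+d*(z-c[2])/d[2]
def proj(p,X):
    f,cx,cy=K(p);q=np.asarray(X)@np.array(p['R']).T+np.array(p['t'])
    return np.stack([f*q[...,0]/q[...,2]+cx,f*q[...,1]/q[...,2]+cy],-1)
E
python3 - <<'E'
from h import *
print(read_state()['time_s'])
P={n:imaging.camera_params(n) for n in ['top','scene']}
for cam in ['top','scene']:
  for n in ['candlestick','tumbler','dish_a','knife','salt','mill','fork']:
    r=spotter.cut_out(n,cam)
    for d in r[:3]:
        m=d['mask'];ys,xs=np.nonzero(m)
        print(cam,n,round(d['score'],2),d['rect'],len(xs),np.round([xs.mean(),ys.mean()],1) if len(xs) else None, np.round(ray(P[cam],xs.mean(),ys.mean(),0),3)[:2] if len(xs) else None)
        np.save(f'm_{cam}_{n}_{[id(x) for x in r].index(id(d))}.npy',m)
print(read_state()['time_s'])
E
```

```text
0.15
top candlestick 0.68 [475.9, 224.1, 37.0, 23.9] 745 [493.6 233.6] [ 0.494 -0.424]
top tumbler 0.77 [176.3, 209.6, 33.4, 27.4] 579 [193.9 224.4] [0.502 0.419]
top dish_a 0.83 [393.7, 146.0, 40.8, 42.7] 1430 [415.  166.5] [ 0.683 -0.204]
top dish_a 0.65 [289.9, 150.8, 39.9, 42.9] 1403 [310.4 168.6] [0.671 0.094]
top knife 0.71 [150.4, 281.0, 73.8, 34.2] 428 [185.8 295.9] [0.302 0.431]
top knife 0.57 [367.5, 248.7, 11.0, 68.8] 416 [372.2 280.1] [ 0.356 -0.084]
top knife 0.56 [416.2, 269.0, 64.5, 48.3] 490 [450.7 292.5] [ 0.327 -0.302]
top salt 0.51 [284.7, 203.2, 11.4, 15.2] 188 [288.9 211.4] [0.545 0.152]
top mill 0.73 [474.4, 165.3, 37.6, 29.6] 643 [491.6 179.5] [ 0.649 -0.422]
top fork 0.63 [250.4, 243.9, 12.2, 72.1] 370 [255.4 273. ] [0.369 0.24 ]
scene candlestick 0.66 [82.6, 246.9, 48.4, 71.3] 1308 [104.5 282.3] [ 0.414 -0.429]
scene tumbler 0.86 [445.8, 197.7, 27.7, 45.6] 1019 [458.4 218.7] [0.431 0.456]
scene dish_a 0.58 [199.2, 305.2, 59.6, 53.4] 1961 [226.9 326.2] [ 0.621 -0.195]
scene dish_a 0.56 [344.1, 272.5, 57.6, 48.5] 2262 [370.5 296.2] [0.63  0.109]
scene knife 0.74 [128.0, 222.9, 76.1, 45.9] 425 [164.6 245. ] [ 0.316 -0.299]
scene knife 0.74 [402.1, 182.7, 49.6, 27.0] 302 [424.1 195.5] [0.298 0.426]
scene knife 0.72 [245.4, 209.1, 20.6, 53.4] 360 [255.  236.6] [ 0.348 -0.082]
scene salt 0.6 [362.4, 240.5, 18.3, 31.7] 468 [372.2 256.3] [0.508 0.168]
scene mill 0.58 [79.9, 297.4, 54.2, 69.6] 2061 [106.2 332.2] [ 0.565 -0.419]
scene fork 0.74 [360.4, 196.2, 27.8, 39.9] 222 [377.6 220.6] [0.375 0.243]
0.85
```

Run:
```python
import cv2
a=cv2.imread('pics/top0.png')[130:330,170:400]
b=cv2.imread('pics/top0.png')[130:330,330:530]
cv2.imwrite('pics/c1.png',cv2.resize(a,None,fx=3,fy=3,interpolation=cv2.INTER_CUBIC)[:600])
cv2.imwrite('pics/c2.png',cv2.resize(b,None,fx=3,fy=3,interpolation=cv2.INTER_CUBIC))
```

```text
(no output)
```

View pics/c1.png

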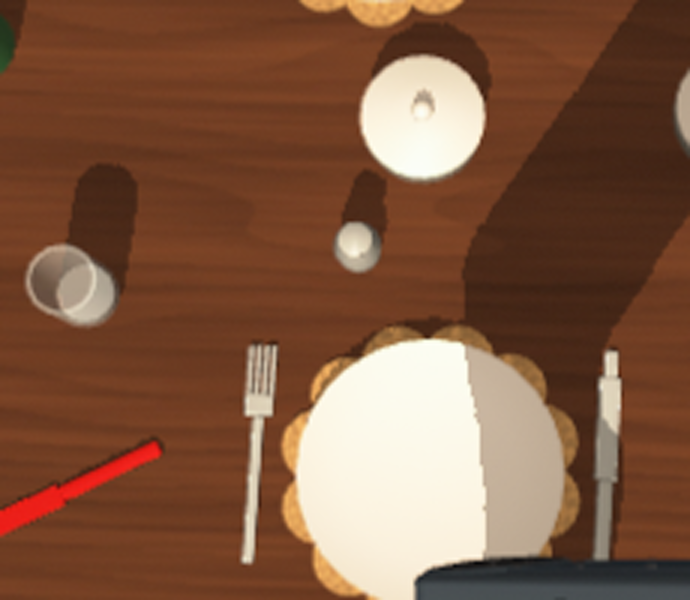

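View pics/c2.png

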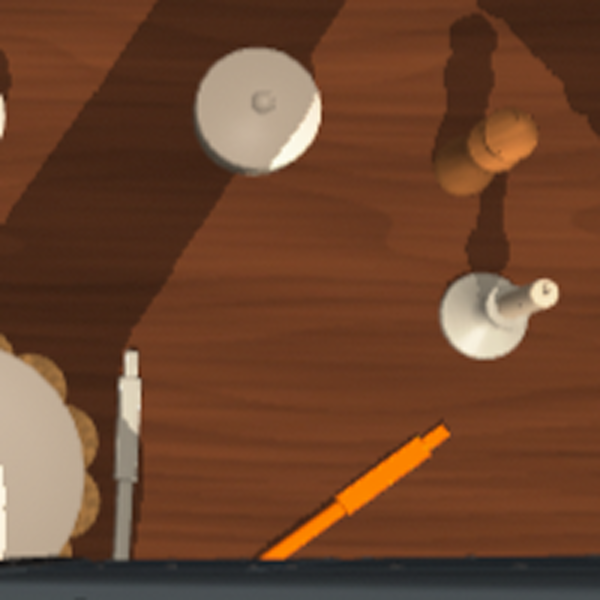

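```bash
python3 - <<'E'
from h import *
p=imaging.camera_params('top')
for n,u,v,z in [('knobA',311,164.3,.074),('knobB',417.7,163.7,.074),('candle foot',491.3,235.3,.005),('candle top',511,227.7,.146),('tumb bottom',198.7,227.7,0.004),('tumb top',190.3,223.7,.095),('tip',373.7,247,.006),('mill top',501,171,.13)]:
    print(n,np.round(ray(p,u,v,z)*1000,1))
m=np.load('m_top_knife_1.npy');ys,xs=np.nonzero(m)
W=np.array([ray(p,x,y,.006)[:2] for x,y in zip(xs,ys)])
l=cv2.fitLine(W.astype(np.float32),cv2.DIST_HUBER,0,1e-4,1e-4).ravel();print('knife',l,np.degrees(np.arctan2(l[1],l[0])))
s=W@l[:2];print('len',np.ptp(s),W[s.argmax()],W[s.argmin()])
# dish circles from masks, z scanned for lid rim
for i in (0,1):
    m=np.load(f'm_top_dish_a_{i}.npy').astype(np.uint8)
    c=max(cv2.findContours(m,0,2)[0],key=cv2.contourArea).reshape(-1,2)
    for z in (.03,.05):
        W=np.array([ray(p,x,y,z)[:2] for x,y in c]);o,r=cv2.minEnclosingCircle((W*1000).astype(np.float32));print('dish',i,z,np.round(o,1),round(r,1))
p2=imaging.camera_params('scene')
im=cv2.imread('pics/scene0.png')
for X in [(0.6653,.0923,.074),(.683,-.207,.074)]:print(proj(p2,np.array(X)))
E
python3 - <<'E'
import cv2
im=cv2.imread('pics/scene0.png')
cv2.imwrite('pics/s1.png',cv2.resize(im[190:390,60:310],None,fx=3,fy=3,interpolation=2))
cv2.imwrite('pics/s2.png',cv2.resize(im[180:340,320:500],None,fx=3.5,fy=3.5,interpolation=2))
E
```

```text
knobA [661.6  91.2  74. ]
knobB [ 669.3 -196.6   74. ]
candle foot [ 488.3 -415.6    5. ]
candle top [ 488.4 -413.6  146. ]
tumb bottom [492.5 403.9   4. ]
tumb top [489.3 402.4  95. ]
tip [448.3 -87.3   6. ]
mill top [ 637.8 -398.7  130. ]
knife [ 0.9987048  -0.05088018  0.35630333 -0.08371688] -2.9164782
len 0.1823569518896629 [ 0.44546678 -0.08814507] [ 0.26350493 -0.07574773]
dish 0 0.03 [ 674.4 -197.9] 62.4
dish 0 0.05 [ 668.6 -193.8] 61.4
dish 1 0.03 [661.3  93.7] 62.3
dish 1 0.05 [655.6  93.2] 61.3
[373.08654766 283.28148249]
[221.07676857 325.23856642]
```

View pics/s1.png

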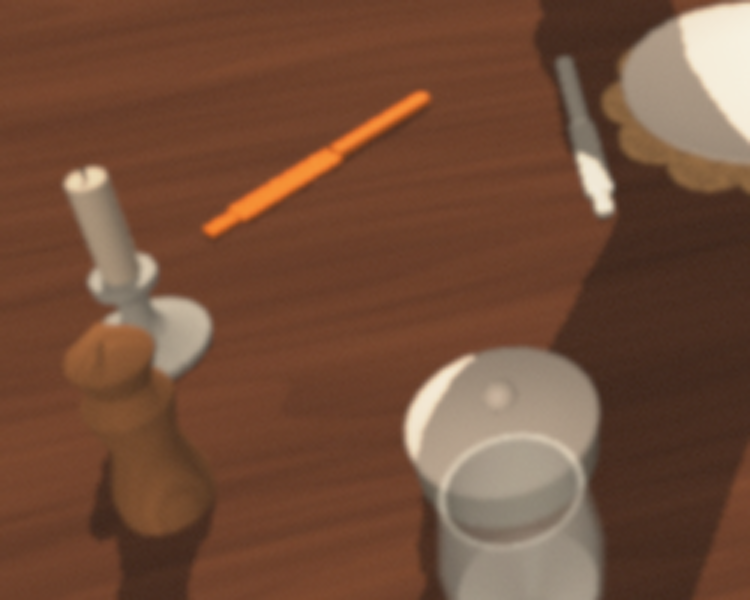

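View pics/s2.png

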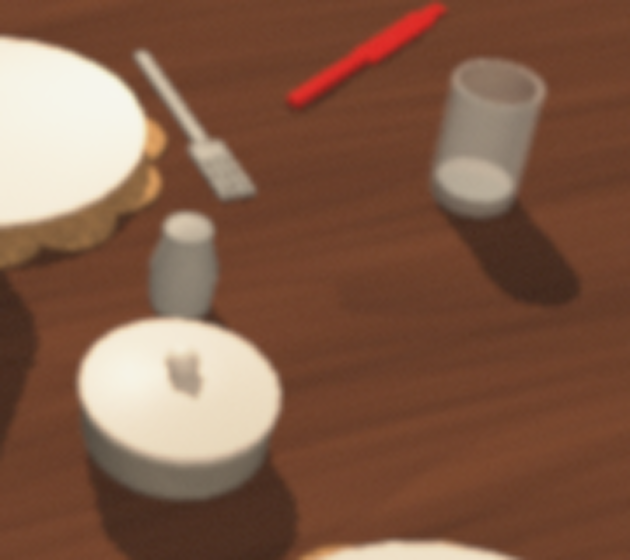

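Candidates, in top picture pixels:
- **Knife:** steel (372,280), red (186,296), orange (451,292). I choose the steel one beside the near plate, with its tip at (374,247).
- **Tumbler:** tumbler (194,224), wine glasses (425,95), (40,370) and (620,250), vase (10,310). I choose (194,224).
- **Candlestick:** candlestick (492,235), with the mill at (492,180) beside it.

The crops confirm these choices. The knobs measure 288 mm apart, against 290 given.

apply_moves:
  steps:
    - {"x": 32, "y": 18.5, "z": 0}
    - {"x": 32, "y": 18.5, "z": 0}
    - {"x": 32, "y": 18.5, "z": 0}
    - {"x": 32, "y": 18.5, "z": 0}
    - {"x": 32, "y": 18.5, "z": 0}
    - {"x": 32, "y": 18.5, "z": 0}
    - {"x": 32, "y": 18.5, "z": 0}
    - {"x": 32, "y": 18.5, "z": 0}
  grip: 87

```text
invalid input at $.steps[0]: expected keys x, y, z, spin
```

Run:
```python
from h import *
s=read_state();print(s['time_s'],s['position'],np.round(s['tcp_rot'],3).tolist(),s['joint_positions'])
p=imaging.camera_params('wrist');im=imaging.capture('wrist');cv2.imwrite('pics/w1.png',im[:,:,::-1])
print('cam',-np.array(p['R']).T@np.array(p['t']))
for X in [(.488,-.414,.146),(.488,-.414,.003)]: print(proj(p,np.array(X)))
```

```text
0.85 [ 0.17082816 -0.60117891  0.23056635] [[0.273, -0.0, 0.962], [-0.962, -0.0, 0.273], [0.0, -1.0, -0.0]] [-8.43673349e+01  3.02223363e+01  8.20867276e+01 -5.28468367e-04
  6.76907994e+01 -1.02262093e+01]
cam [ 0.25273771 -0.57677299  0.38399731]
[ 100.96883815 -552.98601208]
[ 208.44276897 -219.30249767]
```

View pics/w1.png

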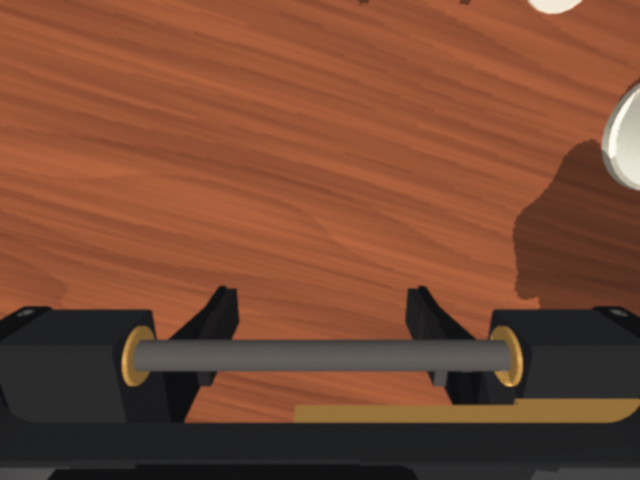

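The call was refused because every row needs all four keys, so nothing moved. The picture shows only bare table. I'm resending the move with full rows.

apply_moves:
  steps:
    - {"x": 32, "y": 18.5, "z": 0, "spin": -0.04}
    - {"x": 32, "y": 18.5, "z": 0, "spin": -0.04}
    - {"x": 32, "y": 18.5, "z": 0, "spin": -0.04}
    - {"x": 32, "y": 18.5, "z": 0, "spin": -0.04}
    - {"x": 32, "y": 18.5, "z": 0, "spin": -0.04}
    - {"x": 32, "y": 18.5, "z": 0, "spin": -0.04}
    - {"x": 32, "y": 18.5, "z": 0, "spin": -0.04}
    - {"x": 0, "y": 0, "z": 0, "spin": 0}
  grip: 87

```text
time_s: 1.7
position: [0.4007, -0.4684, 0.2311]
tcp_rot: [[-0.021, 0.0, 1.0], [-1.0, -0.003, -0.021], [0.003, -1.0, 0.0]]
force: [-0.7, -0.2, 0.6]
opening: 1.002
```

Run:
```python
from h import *
s=read_state();print(s['time_s'],s['position'],np.round(s['tcp_rot'],3).tolist(),s['joint_positions'])
p=imaging.camera_params('wrist');im=imaging.capture('wrist');cv2.imwrite('pics/w2.png',im[:,:,::-1])
print('cam',-np.array(p['R']).T@np.array(p['t']))
for X in [(.488,-.414,.146),(.488,-.414,.003)]: print(proj(p,np.array(X)))
```

```text
1.7 [ 0.40068775 -0.46844373  0.23106937] [[-0.021, 0.0, 1.0], [-1.0, -0.003, -0.021], [0.003, -1.0, 0.0]] [-59.79109509  29.46111443  83.45857396  -0.08929974  66.90759779
  31.43123909]
cam [ 0.48573524 -0.46835159  0.38451886]
[237.49132043 131.9534038 ]
[268.84167224 132.70764889]
```

View pics/w2.png

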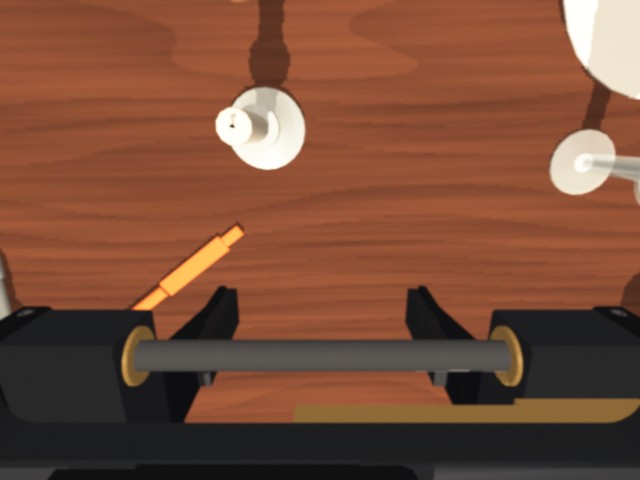

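The wrist view shows the candle top at (235,126) and the foot centre at (268,128). That agrees with the map to about 3 mm, giving the candle at about (0.490, -0.413). Next I move above it and descend.

apply_moves:
  steps:
    - {"x": 30, "y": 18, "z": 0, "spin": 0}
    - {"x": 30, "y": 18, "z": 0, "spin": 0}
    - {"x": 29, "y": 19, "z": 0, "spin": 0}
    - {"x": 0, "y": 0, "z": 0, "spin": 0}
  grip: 87

```text
time_s: 2.15
position: [0.4868, -0.4173, 0.2311]
tcp_rot: [[-0.026, -0.003, 1.0], [-1.0, -0.007, -0.026], [0.007, -1.0, -0.003]]
force: [0.4, -0.1, -0.6]
opening: 0.998
```

Run:
```python
from h import *
s=read_state();print(s['time_s'],s['position'])
im=imaging.capture('wrist');cv2.imwrite('pics/w3.png',im[:,:,::-1])
```

```text
2.15 [ 0.48683402 -0.41730643  0.23113528]
```

View pics/w3.png

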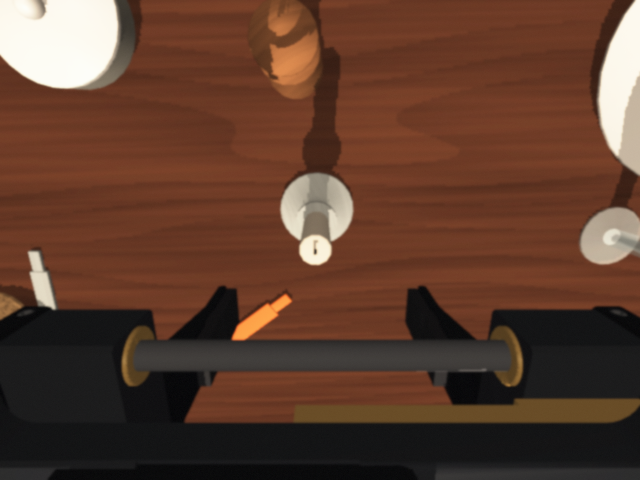

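Run:
```python
from h import *
p=imaging.camera_params('wrist')
print(ray(p,315,250,.146),ray(p,317,208,.006))
print('knobA?',ray(p,30,5,.074),'tip',ray(p,36,250,.006))
```

```text
[ 0.49012374 -0.41307217  0.146     ] [ 0.49145744 -0.41367069  0.006     ]
knobA? [ 0.66836821 -0.20068397  0.074     ] tip [ 0.45115405 -0.09199509  0.006     ]
```

apply_moves:
  steps:
    - {"x": 4, "y": 4, "z": 0, "spin": 0}
    - {"x": 0, "y": 0, "z": -30, "spin": 0}
    - {"x": 0, "y": 0, "z": -30, "spin": 0}
    - {"x": 0, "y": 0, "z": -30, "spin": 0}
    - {"x": 0, "y": 0, "z": -30, "spin": 0}
    - {"x": 0, "y": 0, "z": -12, "spin": 0}
    - {"x": 0, "y": 0, "z": 0, "spin": 0}
  grip: 87

```text
time_s: 2.9
position: [0.4821, -0.4232, 0.0978]
tcp_rot: [[-0.038, -0.003, 0.999], [-0.999, -0.015, -0.038], [0.015, -1.0, -0.003]]
force: [0.6, 0.0, 0.0]
opening: 1.002
```

Run:
```python
from h import *
s=read_state();print(s['time_s'],s['position'])
im=imaging.capture('wrist');cv2.imwrite('pics/w4.png',im[:,:,::-1])
```

```text
2.9 [ 0.48213547 -0.42318289  0.09775076]
```

View pics/w4.png

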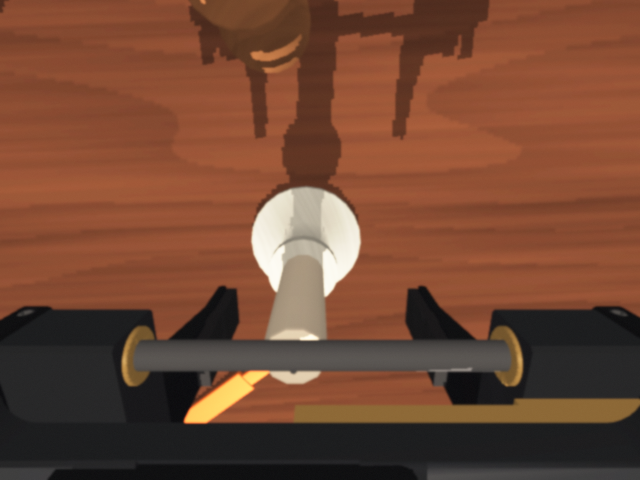

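It drifted about 9 mm sideways during the descent. I'll correct that in small rows, then grip.

apply_moves:
  steps:
    - {"x": 4, "y": 5, "z": 0, "spin": 0}
    - {"x": 4, "y": 5, "z": 0, "spin": 0}
    - {"x": 0, "y": 0, "z": 0, "spin": 0}
  grip: 87

```text
time_s: 3.25
position: [0.4924, -0.4155, 0.1029]
tcp_rot: [[-0.039, 0.003, 0.999], [-0.999, -0.021, -0.039], [0.021, -1.0, 0.003]]
force: [0.0, -0.4, 1.2]
opening: 0.998
```

apply_moves:
  steps:
    - {"x": 0, "y": 0, "z": 0, "spin": 0}
    - {"x": 0, "y": 0, "z": 0, "spin": 0}
    - {"x": 0, "y": 0, "z": 0, "spin": 0}
    - {"x": 0, "y": 0, "z": 0, "spin": 0}
    - {"x": 0, "y": 0, "z": 0, "spin": 0}
    - {"x": 0, "y": 0, "z": 0, "spin": 0}
  grip: 0

```text
time_s: 3.85
position: [0.4939, -0.416, 0.1056]
tcp_rot: [[-0.038, 0.006, 0.999], [-0.999, -0.025, -0.038], [0.025, -1.0, 0.007]]
force: [0.2, 0.4, 0.0]
opening: 0.54
```

Run:
```python
from h import *
for i in range(1):
    s=read_state();print(s['time_s'],s['position'],s['opening'],np.round(s['tcp_rot'],3).tolist(),s['joint_positions'])
im=imaging.capture('wrist');cv2.imwrite('pics/w5.png',im[:,:,::-1])
```

```text
3.85 [ 0.49394754 -0.41595595  0.10562738] 0.5403868776659868 [[-0.038, 0.006, 0.999], [-0.999, -0.025, -0.038], [0.025, -1.0, 0.007]] [-49.67345246  40.06167736  85.63967327  -0.8715426   52.9881391
  43.00029642]
```

View pics/w5.png

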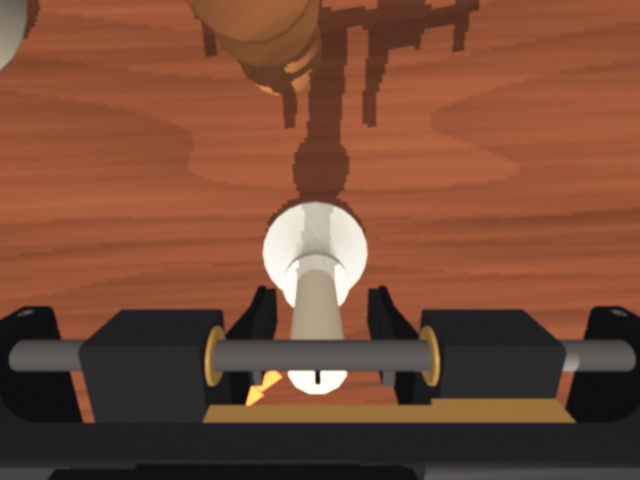

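Run:
```python
from h import *
for i in range(8):
    imaging.capture('wrist')
    s=read_state();print(round(s['time_s'],2),np.round(s['position'],4),round(s['opening'],3),np.round(np.array(s['tcp_rot'])[2],4),np.round(s['force'],1))
```

```text
3.95 [ 0.4939 -0.4159  0.1056] 0.447 [ 0.025  -0.9997  0.0064] [0.5 0.1 0.5]
4.0 [ 0.4939 -0.4159  0.1056] 0.399 [ 0.025  -0.9997  0.0065] [-0.5 -0.7 -0.7]
4.05 [ 0.494  -0.4159  0.1056] 0.356 [ 0.0251 -0.9997  0.0065] [-0.2  0.1  0.6]
4.1 [ 0.4939 -0.4156  0.1056] 0.31 [ 0.0242 -0.9997  0.0063] [0.4 2.1 2. ]
4.15 [ 0.4938 -0.4149  0.1056] 0.272 [ 0.0226 -0.9997  0.0059] [-0.7  4.8 12.2]
4.2 [ 0.4938 -0.4145  0.1057] 0.266 [ 0.0218 -0.9997  0.0058] [0.1 2.7 3. ]
4.25 [ 0.4938 -0.4145  0.1057] 0.265 [ 0.0221 -0.9997  0.0057] [-0.2  2.9  2.7]
4.3 [ 0.4938 -0.4146  0.1057] 0.27 [ 0.0224 -0.9997  0.0058] [-0.6  3.2  2.5]
```

apply_moves:
  steps:
    - {"x": 0, "y": 0, "z": 25, "spin": 0}
    - {"x": 0, "y": 0, "z": 40, "spin": 0}
    - {"x": 0, "y": 30, "z": 0, "spin": 0}
    - {"x": 0, "y": 45, "z": 0, "spin": 0}
    - {"x": 0, "y": 45, "z": 0, "spin": 0}
    - {"x": 0, "y": 45, "z": 0, "spin": 0}
    - {"x": 0, "y": 45, "z": 0, "spin": 0}
    - {"x": 0, "y": 45, "z": 0, "spin": 0}
  grip: 0

```text
time_s: 5.1
position: [0.4918, -0.1628, 0.1664]
tcp_rot: [[-0.045, 0.006, 0.999], [-0.998, -0.035, -0.045], [0.034, -0.999, 0.007]]
force: [0.1, -0.6, -4.9]
opening: 0.273
```

Run:
```python
from h import *
for i in range(3):
    im=imaging.capture(['wrist','scene','top'][i]);cv2.imwrite('pics/x%d.png'%i,im[:,:,::-1])
    s=read_state();print(round(s['time_s'],2),np.round(s['position'],4),round(s['opening'],3),np.round(np.array(s['tcp_rot'])[2],4),np.round(s['force'],1))
    if i==0:
        p=imaging.camera_params('wrist');np.savez('wp.npz',**p)
print(s['joint_positions'])
```

```text
5.15 [ 0.4887 -0.1541  0.1657] 0.269 [ 2.530e-02 -9.997e-01  8.000e-04] [-3.8  4.5 -3.7]
5.2 [ 0.489  -0.1575  0.1657] 0.267 [ 2.890e-02 -9.996e-01  6.000e-04] [-0.4 -0.4 -4.2]
5.25 [ 0.4907 -0.1608  0.1662] 0.269 [ 0.0326 -0.9995  0.0041] [-0.1 -0.2 -3.5]
[-29.64413337  27.01426014 101.84127342  -2.02638002  50.09507896
  63.92833673]
```

View pics/x0.png

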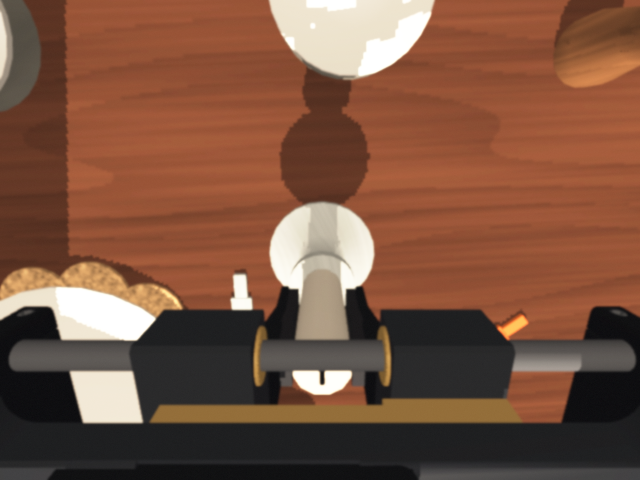

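View pics/x1.png

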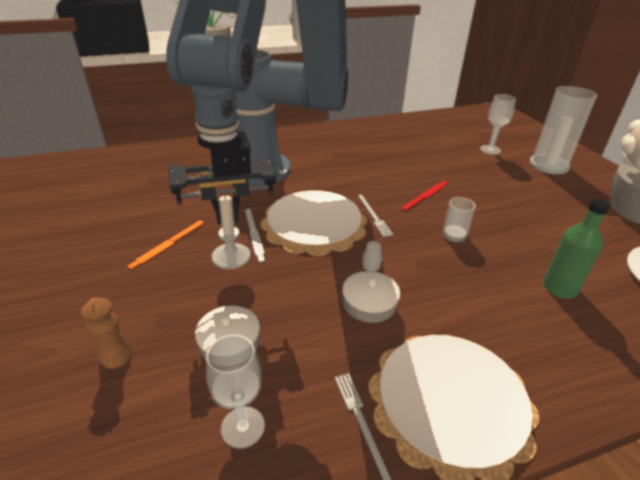

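apply_moves:
  steps:
    - {"x": 0, "y": 40, "z": 0, "spin": 0}
    - {"x": 0, "y": 40, "z": 0, "spin": 0}
    - {"x": 0, "y": 28, "z": 0, "spin": 0}
  grip: 0

```text
time_s: 5.55
position: [0.4951, -0.0582, 0.1658]
tcp_rot: [[-0.046, 0.011, 0.999], [-0.998, -0.041, -0.046], [0.04, -0.999, 0.013]]
force: [-0.1, 0.4, -4.8]
opening: 0.27
```

Run:
```python
from h import *
for i in range(8):
    p=imaging.camera_params('wrist')
    im=imaging.capture('wrist')
    s=read_state();print(round(s['time_s'],2),np.round(s['position'],4),np.round(np.array(s['tcp_rot'])[2],4))
cv2.imwrite('pics/y0.png',im[:,:,::-1]);np.savez('wp.npz',**p)
```

```text
5.6 [ 0.4938 -0.0542  0.1656] [ 0.0367 -0.9993  0.0105]
5.65 [ 0.4939 -0.0564  0.1656] [ 0.0389 -0.9992  0.0103]
5.7 [ 0.4947 -0.0581  0.1657] [ 0.0405 -0.9991  0.0117]
5.75 [ 0.4952 -0.0592  0.166 ] [ 0.0409 -0.9991  0.0128]
5.8 [ 0.4954 -0.0598  0.1661] [ 0.0409 -0.9991  0.0131]
5.85 [ 0.4953 -0.06    0.1661] [ 0.0407 -0.9991  0.013 ]
5.9 [ 0.4952 -0.06    0.1661] [ 0.0404 -0.9991  0.0127]
5.95 [ 0.495  -0.0599  0.1661] [ 0.0402 -0.9991  0.0125]
```

View pics/y0.png

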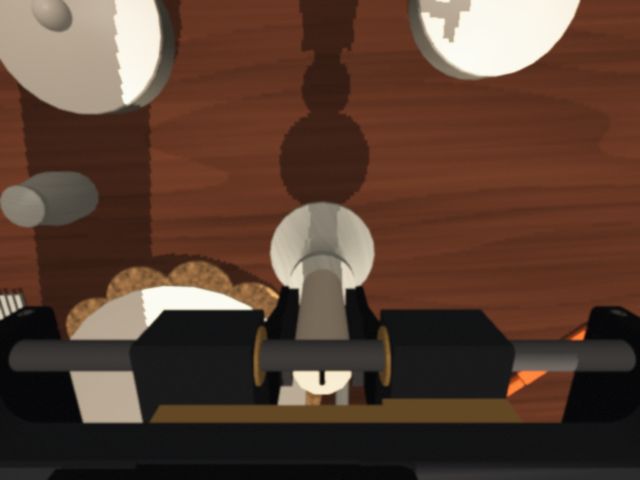

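Run:
```python
from h import *
p=dict(np.load('wp.npz'));
print('knobA',ray(p,52,12,.074));
X=np.array([[.6655,-.053,0],[.6616,.0912,.074],[.6693,-.1966,.074]]);print(proj(p,X))
print('cs foot',ray(p,322,250,.066),'candletop',ray(p,322,378,.207))
# predicted dish outlines
im=cv2.imread('pics/y0.png')
for c in [(.6616,.0912),(.6693,-.1966)]:
    for z in (.02,.05):
        a=np.linspace(0,2*np.pi,60);W=np.stack([c[0]+.057*np.cos(a),c[1]+.057*np.sin(a),z+0*a],-1)
        cv2.polylines(im,[proj(p,W).astype(np.int32)],True,(0,255,0) if z>.03 else (255,255,0))
cv2.imwrite('pics/y1.png',im)
```

```text
knobA [0.65790424 0.09230499 0.074     ]
[[297.2478264   26.12390599]
 [ 52.19045808   4.78334671]
 [529.06423763 -27.81132972]]
cs foot [ 0.49642887 -0.06271355  0.066     ] candletop [ 0.49007893 -0.05680597  0.207     ]
```

View pics/y1.png

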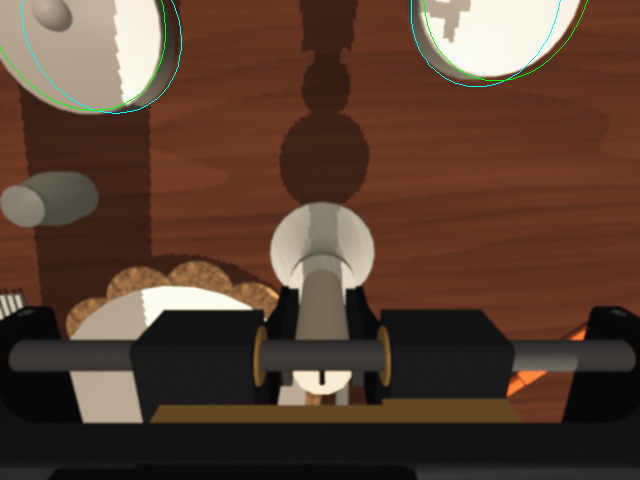

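The projected outlines fit both dishes to about 3 mm, so the midpoint is about (0.665, -0.053). Next I carry the candlestick forward.

apply_moves:
  steps:
    - {"x": 30, "y": 3, "z": 0, "spin": 0}
    - {"x": 45, "y": 3, "z": 0, "spin": 0}
    - {"x": 45, "y": 3, "z": 0, "spin": 0}
    - {"x": 40, "y": 3, "z": 0, "spin": 0}
  grip: 0

```text
time_s: 6.35
position: [0.6512, -0.0517, 0.1646]
tcp_rot: [[-0.056, -0.003, 0.998], [-0.998, -0.039, -0.056], [0.039, -0.999, -0.001]]
force: [0.1, -0.5, -3.1]
opening: 0.27
```

```bash
cat > settle.py <<'E'
from h import *
import sys
n=int(sys.argv[1]);tag=sys.argv[2]
for i in range(n):
    p=imaging.camera_params('wrist');im=imaging.capture('wrist')
s=read_state();print(round(s['time_s'],2),np.round(s['position'],4),round(s['opening'],3),np.round(np.array(s['tcp_rot']),3).tolist(),np.round(s['force'],1))
cv2.imwrite(f'pics/{tag}.png',im[:,:,::-1]);np.savez('wp.npz',**p)
E
python3 settle.py 6 z0
```

```text
6.65 [ 0.6474 -0.0508  0.1638] 0.27 [[-0.055, -0.007, 0.998], [-0.998, -0.038, -0.055], [0.038, -0.999, -0.005]] [-1.1 -0.1 -4.7]
```

View pics/z0.png

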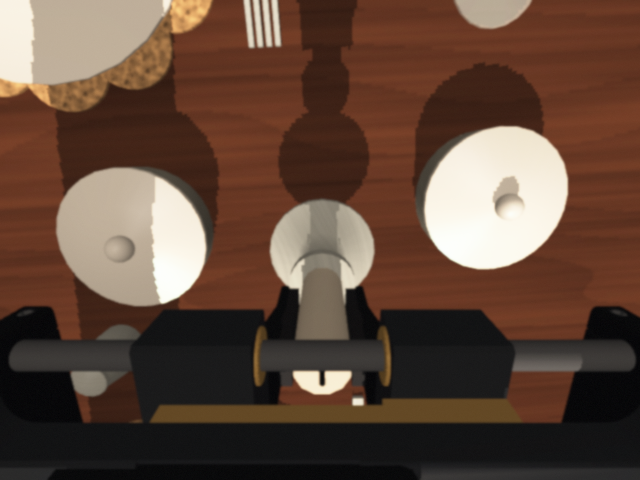

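Run:
```python
from h import *
p=dict(np.load('wp.npz'))
A=ray(p,119,249,.072);B=ray(p,510,207,.072);print(A,B,np.linalg.norm(A-B),(A+B)/2)
print('foot',ray(p,322,250,.062),ray(p,322,378,.205))
```

```text
[0.66074967 0.09371141 0.072     ] [ 0.67432716 -0.19177759  0.072     ] 0.2858116756801167 [ 0.66753842 -0.04903309  0.072     ]
foot [ 0.64687584 -0.05345388  0.062     ] [ 0.64383648 -0.04788955  0.205     ]
```

apply_moves:
  steps:
    - {"x": 12, "y": 2, "z": 0, "spin": 0}
    - {"x": 8, "y": 2, "z": -20, "spin": 0}
    - {"x": 2, "y": 1, "z": -20, "spin": 0}
  grip: 0

```text
time_s: 6.95
position: [0.6675, -0.0476, 0.1262]
tcp_rot: [[-0.058, -0.005, 0.998], [-0.998, -0.039, -0.058], [0.039, -0.999, -0.003]]
force: [-0.9, -0.0, -4.2]
opening: 0.268
```

```bash
python3 settle.py 6 z1
```

```text
7.25 [ 0.6681 -0.0476  0.1273] 0.269 [[-0.058, -0.004, 0.998], [-0.998, -0.039, -0.058], [0.039, -0.999, -0.002]] [ 0.9  0.  -3.4]
```

View pics/z1.png

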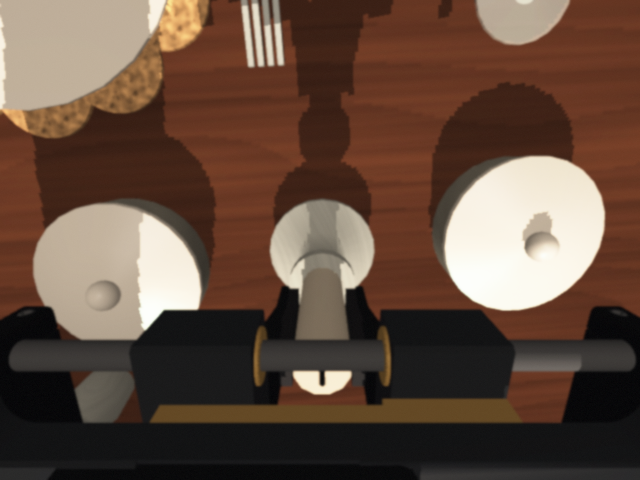

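apply_moves:
  steps:
    - {"x": 0, "y": 0, "z": -11, "spin": 0}
    - {"x": 0, "y": 0, "z": -7, "spin": 0}
  grip: 0

```text
time_s: 7.45
position: [0.6696, -0.0481, 0.1118]
tcp_rot: [[-0.058, 0.002, 0.998], [-0.997, -0.04, -0.058], [0.04, -0.999, 0.004]]
force: [-0.5, 0.2, -4.2]
opening: 0.267
```

```bash
python3 settle.py 4 z2
```

```text
7.65 [ 0.6698 -0.0481  0.1117] 0.268 [[-0.058, 0.001, 0.998], [-0.998, -0.04, -0.058], [0.04, -0.999, 0.004]] [ 0.2 -0.5 -4.5]
```

apply_moves:
  steps:
    - {"x": -1, "y": 0, "z": -5, "spin": 0}
  grip: 0

```text
time_s: 7.75
position: [0.6699, -0.0483, 0.1075]
tcp_rot: [[-0.058, 0.004, 0.998], [-0.997, -0.041, -0.058], [0.041, -0.999, 0.006]]
force: [-0.2, -1.3, -4.1]
opening: 0.266
```

```bash
python3 settle.py 3 z3
```

```text
7.9 [ 0.6694 -0.0482  0.107 ] 0.27 [[-0.058, 0.003, 0.998], [-0.997, -0.041, -0.058], [0.04, -0.999, 0.005]] [ 0.8 -0.7 -2.3]
```

Contact is beginning, with the load falling from 4.5 to 2.3 N. I release here.

apply_moves:
  steps:
    - {"x": 0, "y": 0, "z": 0, "spin": 0}
  grip: 87

```text
time_s: 8.0
position: [0.6697, -0.0485, 0.1074]
tcp_rot: [[-0.058, 0.004, 0.998], [-0.997, -0.041, -0.058], [0.041, -0.999, 0.006]]
force: [0.0, -1.3, -0.5]
opening: 0.301
```

```bash
python3 settle.py 14 z4
```

```text
8.7 [ 0.6693 -0.0481  0.107 ] 0.914 [[-0.058, 0.003, 0.998], [-0.997, -0.041, -0.058], [0.04, -0.999, 0.005]] [-1.2  0.2  0. ]
```

View pics/z4.png

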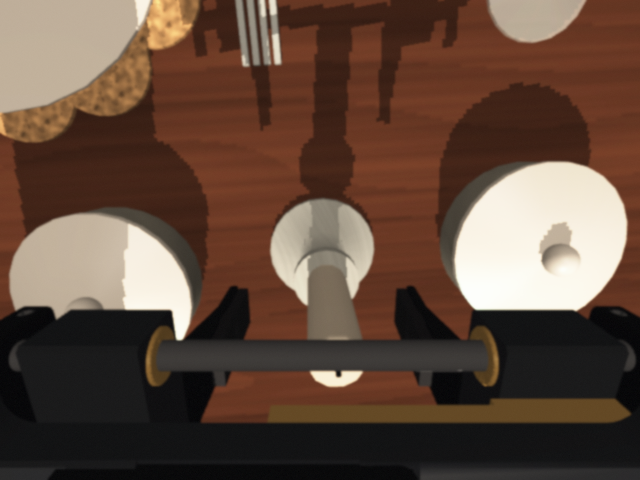

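apply_moves:
  steps:
    - {"x": 0, "y": 0, "z": 25, "spin": 0}
    - {"x": 0, "y": 0, "z": 35, "spin": 0}
    - {"x": 0, "y": 0, "z": 40, "spin": 0}
  grip: 87

```text
time_s: 9.0
position: [0.6637, -0.047, 0.2015]
tcp_rot: [[-0.058, -0.015, 0.998], [-0.998, -0.037, -0.058], [0.037, -0.999, -0.013]]
force: [-0.3, -0.4, 0.4]
opening: 0.993
```

```bash
python3 settle.py 6 z5
python3 - <<'E'
from h import *
for n in ['top','scene']:
    im=imaging.capture(n);cv2.imwrite(f'pics/{n}1.png',im[:,:,::-1])
E
```

```text
9.3 [ 0.6639 -0.0471  0.2008] 0.997 [[-0.058, -0.013, 0.998], [-0.998, -0.037, -0.058], [0.038, -0.999, -0.011]] [ 0.7  0.  -0.2]
```

View pics/z5.png

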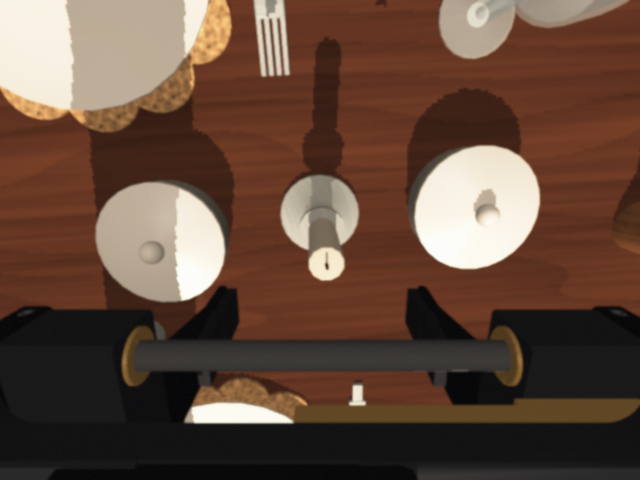

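View pics/scene1.png

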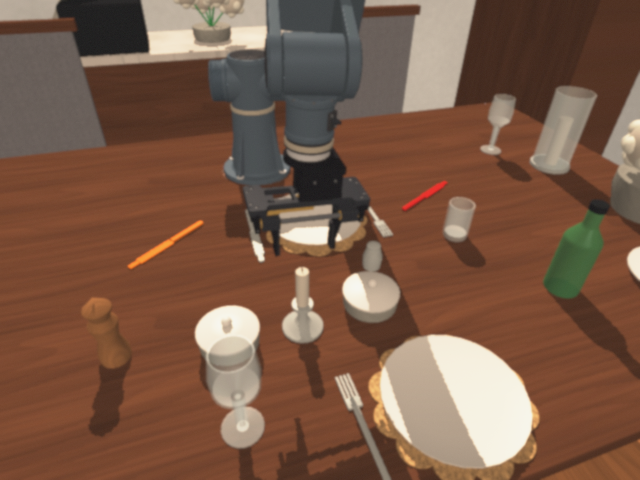

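Run:
```python
from h import *
p=dict(np.load('wp.npz'))
A=ray(p,151,252,.074);B=ray(p,487,215,.074);print(A,B,np.linalg.norm(A-B),(A+B)/2)
print('ctop',ray(p,326,264,.146),'foot',ray(p,319,212,.006),'tip',ray(p,357,383,.007))
```

```text
[0.6619071  0.09313674 0.074     ] [ 0.67537979 -0.19008683  0.074     ] 0.2835438237798461 [ 0.66864345 -0.04847505  0.074     ]
ctop [ 0.66916738 -0.05075601  0.146     ] foot [ 0.67145519 -0.05046688  0.006     ] tip [ 0.45700498 -0.08414737  0.007     ]
```

The candlestick stands within about 3 mm of the midpoint, upright and clear of both dishes. Now I go to the tumbler.

apply_moves:
  steps:
    - {"x": -20, "y": 30, "z": 0, "spin": 0}
    - {"x": -20, "y": 44, "z": 0, "spin": 0}
    - {"x": -20, "y": 44, "z": 0, "spin": 0}
    - {"x": -20, "y": 44, "z": 0, "spin": 0}
    - {"x": -20, "y": 44, "z": 0, "spin": 0}
    - {"x": -20, "y": 44, "z": 0, "spin": 0}
    - {"x": -20, "y": 44, "z": 0, "spin": 0}
    - {"x": -20, "y": 44, "z": 0, "spin": 0}
    - {"x": -20, "y": 44, "z": 0, "spin": 0}
    - {"x": 0, "y": 44, "z": 0, "spin": 0}
  grip: 87

```text
time_s: 10.4
position: [0.4706, 0.3826, 0.1861]
tcp_rot: [[-0.07, -0.037, 0.997], [-0.996, -0.044, -0.072], [0.046, -0.998, -0.034]]
force: [2.1, 0.4, 0.7]
opening: 1.001
```

```bash
python3 settle.py 7 t0
```

```text
10.75 [0.4747 0.3801 0.1869] 0.992 [[-0.073, -0.033, 0.997], [-0.996, -0.042, -0.075], [0.045, -0.999, -0.03]] [-0.3 -0.5 -0.1]
```

View pics/t0.png

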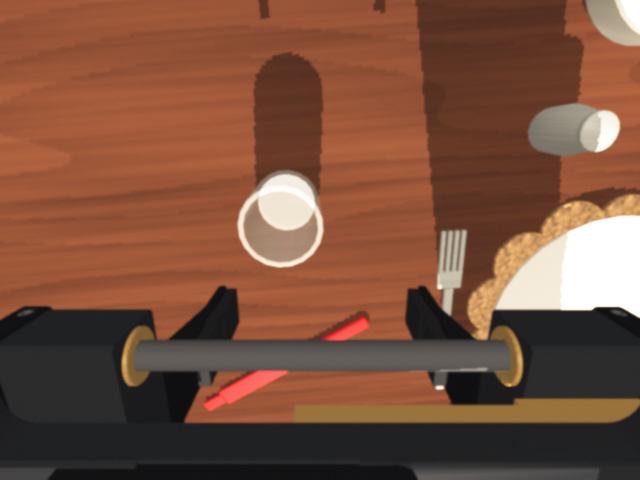

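Run:
```python
from h import *
p=dict(np.load('wp.npz'))
print('rim',ray(p,281,223,.095),'base',ray(p,287,202,.006),'rimdia',np.linalg.norm(ray(p,238,223,.095)-ray(p,323,223,.095)))
```

```text
rim [0.49754839 0.4056293  0.095     ] base [0.49338133 0.40623766 0.006     ] rimdia 0.06083216860757733
```

apply_moves:
  steps:
    - {"x": 12, "y": 15, "z": 0, "spin": 0}
    - {"x": 8, "y": 10, "z": -10, "spin": 0}
    - {"x": 0, "y": 0, "z": -25, "spin": 0}
    - {"x": 0, "y": 0, "z": -25, "spin": 0}
  grip: 87

```text
time_s: 11.15
position: [0.5004, 0.4016, 0.1281]
tcp_rot: [[-0.082, -0.027, 0.996], [-0.996, -0.039, -0.083], [0.041, -0.999, -0.024]]
force: [0.7, -0.8, 0.1]
opening: 0.998
```

```bash
python3 settle.py 6 t1
```

```text
11.45 [0.5002 0.4025 0.13  ] 0.997 [[-0.081, -0.026, 0.996], [-0.996, -0.039, -0.082], [0.041, -0.999, -0.023]] [-0.4  0.1 -0.2]
```

View pics/t1.png

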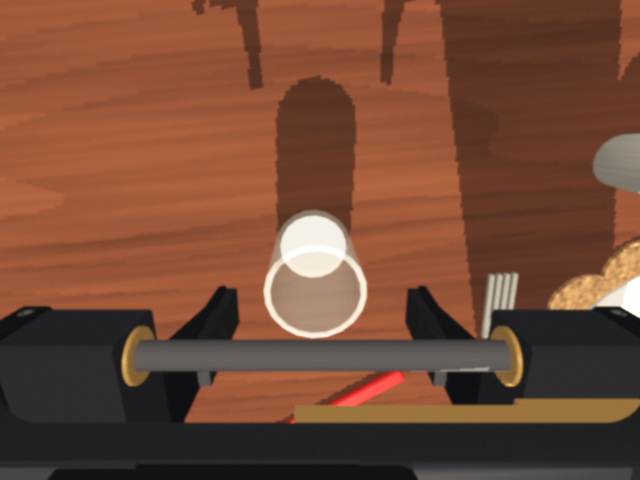

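Run:
```python
from h import *
p=dict(np.load('wp.npz'))
print('rim',ray(p,315.5,291,.095),'base',ray(p,313,247,.006))
s=read_state();R=np.array(s['tcp_rot']);P=np.array(s['position'])
print('axis at z=.06',P+R[:,1]*(P[2]-.06))
```

```text
rim [0.49594779 0.4062127  0.095     ] base [0.49219977 0.40656395 0.006     ]
axis at z=.06 [0.49836245 0.39975007 0.06007636]
```

apply_moves:
  steps:
    - {"x": -4, "y": 4, "z": -10, "spin": 0}
    - {"x": -2, "y": 1, "z": -25, "spin": 0}
    - {"x": 0, "y": 0, "z": -25, "spin": 0}
    - {"x": 0, "y": 0, "z": -15, "spin": 0}
  grip: 87

```text
time_s: 11.85
position: [0.4977, 0.411, 0.0597]
tcp_rot: [[-0.082, -0.012, 0.997], [-0.996, -0.03, -0.082], [0.031, -0.999, -0.01]]
force: [-0.9, 0.2, 0.2]
opening: 0.999
```

```bash
python3 settle.py 6 t2
```

```text
12.15 [0.4992 0.4114 0.0618] 1.001 [[-0.082, -0.01, 0.997], [-0.996, -0.029, -0.082], [0.03, -1.0, -0.007]] [ 0.3 -0.1 -0. ]
```

View pics/t2.png

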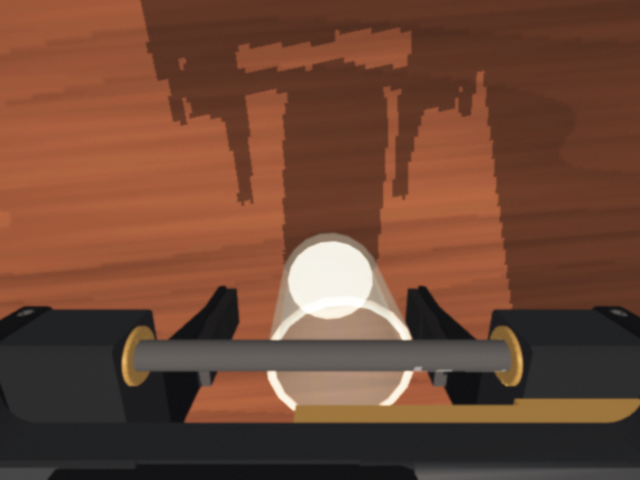

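apply_moves:
  steps:
    - {"x": -5, "y": -5, "z": -6, "spin": 0}
  grip: 0

```text
time_s: 12.25
position: [0.4962, 0.4076, 0.0577]
tcp_rot: [[-0.082, -0.005, 0.997], [-0.996, -0.026, -0.082], [0.026, -1.0, -0.003]]
force: [0.2, -0.5, -0.3]
opening: 0.965
```

```bash
for i in 1 2 3; do python3 settle.py 5 t3; done
```

```text
12.5 [0.4942 0.4063 0.0561] 0.765 [[-0.082, -0.01, 0.997], [-0.996, -0.029, -0.082], [0.029, -1.0, -0.007]] [ 0.3 -1.1  0.4]
12.75 [0.4943 0.4062 0.0562] 0.714 [[-0.082, -0.01, 0.997], [-0.996, -0.029, -0.082], [0.03, -1.0, -0.007]] [-0.8 -1.4  2.7]
13.0 [0.4943 0.4062 0.0562] 0.719 [[-0.082, -0.01, 0.997], [-0.996, -0.029, -0.082], [0.03, -1.0, -0.007]] [-1.4 -2.5  3.8]
```

View pics/t3.png

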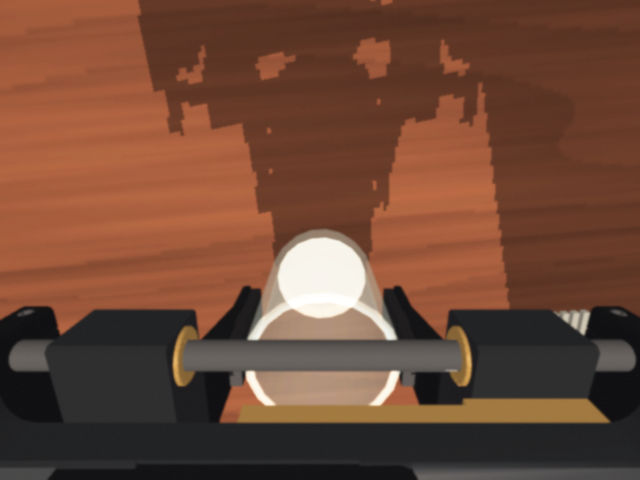

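The grip is good at 62 mm. I'll lift and carry it, stopping short of the knife to measure the tip from close by.

apply_moves:
  steps:
    - {"x": 0, "y": 0, "z": 25, "spin": 0}
    - {"x": 0, "y": 0, "z": 40, "spin": 0}
    - {"x": 0, "y": 0, "z": 40, "spin": 0}
    - {"x": -8, "y": -30, "z": 0, "spin": 0}
    - {"x": -10, "y": -44, "z": 0, "spin": 0}
    - {"x": -10, "y": -44, "z": 0, "spin": 0}
    - {"x": -10, "y": -44, "z": 0, "spin": 0}
    - {"x": -10, "y": -44, "z": 0, "spin": 0}
    - {"x": -10, "y": -44, "z": 0, "spin": 0}
    - {"x": -10, "y": -44, "z": 0, "spin": 0}
    - {"x": -10, "y": -44, "z": 0, "spin": 0}
    - {"x": -10, "y": -44, "z": 0, "spin": 0}
  grip: 0

```text
time_s: 14.2
position: [0.4032, 0.0217, 0.1571]
tcp_rot: [[-0.073, -0.003, 0.997], [-0.997, -0.02, -0.073], [0.02, -1.0, -0.001]]
force: [1.2, 0.0, -2.3]
opening: 0.716
```

```bash
python3 settle.py 7 t4
python3 - <<'E'
from h import *
im=imaging.capture('top');cv2.imwrite(f'pics/top2.png',im[:,:,::-1])
im=imaging.capture('scene');cv2.imwrite(f'pics/scene2.png',im[:,:,::-1])
E
```

```text
14.55 [0.4039 0.0241 0.1573] 0.712 [[-0.071, -0.003, 0.997], [-0.997, -0.02, -0.071], [0.02, -1.0, -0.002]] [ 0.2 -0.4 -2.7]
```

View pics/t4.png

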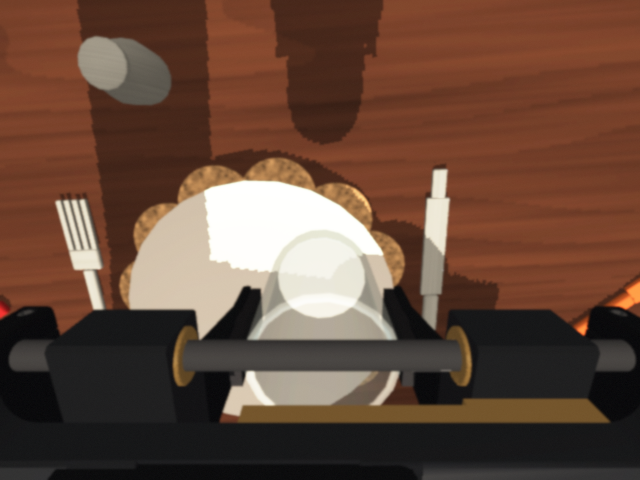

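View pics/top2.png

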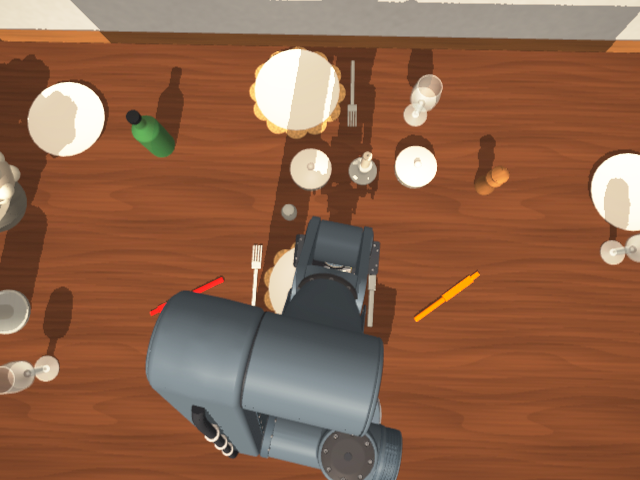

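Run:
```python
from h import *
p=dict(np.load('wp.npz'))
t=ray(p,440,168,.006);h=ray(p,430,312,.006);m=ray(p,435,245,.006);print('tip',t,h,m)
d=(t-h)[:2];d/=np.linalg.norm(d);print(np.degrees(np.arctan2(d[1],d[0])))
print('glass bottom',ray(p,322,274,.113))
for T in (t,np.array([.4483,-.0873,0])):print('target',T[:2]+.056*np.array([.9987,-.051]))
p2=imaging.camera_params('scene');print('scene tip pred',proj(p2,t),proj(p2,np.array([.4483,-.0873,.006])),'seen ~261.5,260.5')
```

```text
tip [ 0.45311757 -0.08343407  0.006     ] [ 0.31393878 -0.07826103  0.006     ] [ 0.3832964  -0.08116204  0.006     ]
-2.1286070261316152
glass bottom [0.40711855 0.02394356 0.113     ]
target [ 0.50904477 -0.08629007]
target [ 0.5042272 -0.090156 ]
scene tip pred [263.6659583  260.61957144] [261.57664294 259.66616326] seen ~261.5,260.5
```

apply_moves:
  steps:
    - {"x": 25, "y": -28, "z": 0, "spin": 0}
    - {"x": 33, "y": -36, "z": 0, "spin": 0}
    - {"x": 33, "y": -36, "z": 0, "spin": 0}
    - {"x": 10, "y": -10, "z": 0, "spin": 0}
  grip: 0

```text
time_s: 15.05
position: [0.5053, -0.0811, 0.1569]
tcp_rot: [[-0.054, -0.007, 0.999], [-0.998, -0.018, -0.054], [0.019, -1.0, -0.006]]
force: [0.8, 0.9, -2.8]
opening: 0.716
```

```bash
python3 settle.py 7 t5
```

```text
15.4 [ 0.4978 -0.0764  0.156 ] 0.715 [[-0.052, -0.017, 0.998], [-0.999, -0.014, -0.053], [0.015, -1.0, -0.017]] [ 0.2 -0.1 -3.5]
```

View pics/t5.png

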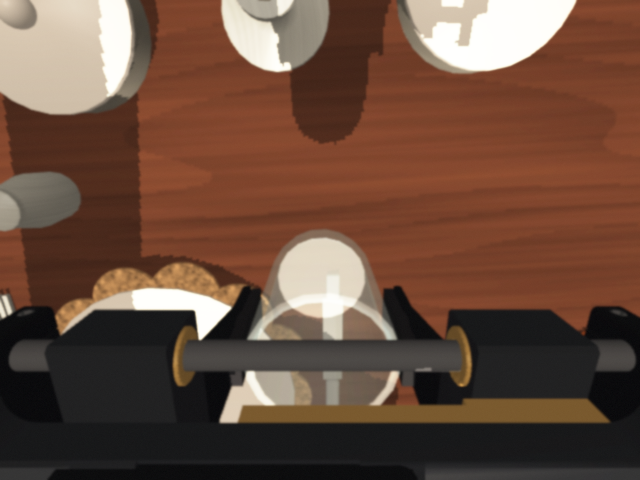

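apply_moves:
  steps:
    - {"x": 4, "y": -6, "z": 0, "spin": 0}
    - {"x": 4, "y": -5, "z": -20, "spin": 0}
    - {"x": 0, "y": 0, "z": -25, "spin": 0}
    - {"x": 0, "y": 0, "z": -25, "spin": 0}
    - {"x": 0, "y": 0, "z": -8, "spin": 0}
  grip: 0

```text
time_s: 15.9
position: [0.5069, -0.0862, 0.0789]
tcp_rot: [[-0.048, -0.011, 0.999], [-0.999, -0.016, -0.048], [0.017, -1.0, -0.01]]
force: [0.5, -0.4, -2.5]
opening: 0.716
```

```bash
python3 settle.py 6 t6
```

```text
16.2 [ 0.5091 -0.0869  0.0817] 0.717 [[-0.048, -0.005, 0.999], [-0.999, -0.019, -0.048], [0.019, -1.0, -0.004]] [ 0.2  0.4 -1.7]
```

View pics/t6.png

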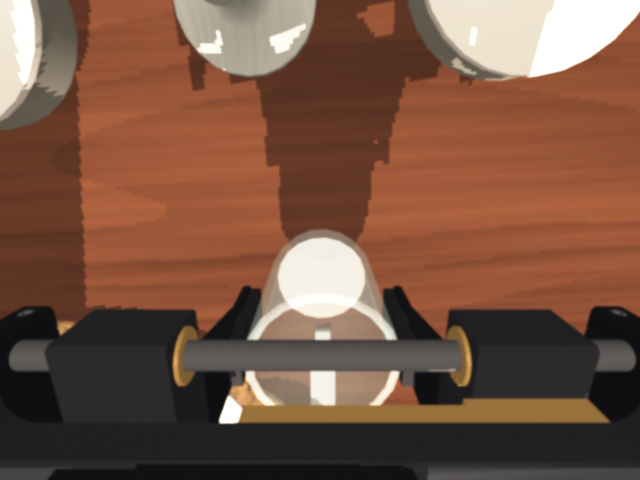

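The knife shows through the glass at column 322, in line with the glass centre. I lower it now.

apply_moves:
  steps:
    - {"x": -4, "y": 0, "z": -12, "spin": 0}
    - {"x": -2, "y": 0, "z": -8, "spin": 0}
  grip: 0

```text
time_s: 16.4
position: [0.5057, -0.0878, 0.0644]
tcp_rot: [[-0.048, 0.002, 0.999], [-0.999, -0.022, -0.048], [0.021, -1.0, 0.003]]
force: [0.3, 0.5, -2.5]
opening: 0.718
```

```bash
python3 settle.py 4 t7
```

```text
16.6 [ 0.506  -0.0879  0.0642] 0.715 [[-0.048, 0.002, 0.999], [-0.999, -0.021, -0.048], [0.021, -1.0, 0.003]] [ 0.9  0.6 -3.2]
```

apply_moves:
  steps:
    - {"x": 0, "y": 0, "z": -7, "spin": 0}
  grip: 0

```text
time_s: 16.7
position: [0.5071, -0.0883, 0.0581]
tcp_rot: [[-0.048, 0.005, 0.999], [-0.999, -0.023, -0.048], [0.022, -1.0, 0.006]]
force: [-0.4, -0.5, -2.1]
opening: 0.717
```

```bash
python3 settle.py 3 t8
```

```text
16.85 [ 0.5058 -0.0878  0.0569] 0.718 [[-0.048, 0.001, 0.999], [-0.999, -0.021, -0.048], [0.021, -1.0, 0.002]] [-0.9 -0.9 -2.5]
```

apply_moves:
  steps:
    - {"x": 0, "y": 0, "z": -1.5, "spin": 0}
  grip: 0

```text
time_s: 16.95
position: [0.5063, -0.0881, 0.0558]
tcp_rot: [[-0.048, 0.003, 0.999], [-0.999, -0.022, -0.048], [0.021, -1.0, 0.004]]
force: [-1.5, 0.3, 14.0]
opening: 0.715
```

```bash
python3 settle.py 3 t8
```

```text
17.1 [ 0.5062 -0.088   0.056 ] 0.714 [[-0.048, 0.002, 0.999], [-0.999, -0.021, -0.048], [0.021, -1.0, 0.003]] [-0.9  0.1  3.2]
```

Touchdown: the vertical force rose to 14 N and settled at 3 N. I release.

apply_moves:
  steps:
    - {"x": 0, "y": 0, "z": 0, "spin": 0}
  grip: 87

```text
time_s: 17.2
position: [0.5065, -0.0882, 0.0562]
tcp_rot: [[-0.048, 0.003, 0.999], [-0.999, -0.022, -0.048], [0.022, -1.0, 0.004]]
force: [-0.6, -1.1, 0.3]
opening: 0.753
```

```bash
python3 settle.py 14 t9
```

```text
17.9 [ 0.5062 -0.088   0.0559] 1.0 [[-0.048, 0.002, 0.999], [-0.999, -0.021, -0.048], [0.021, -1.0, 0.003]] [-0.3 -0.3  0.3]
```

View pics/t9.png

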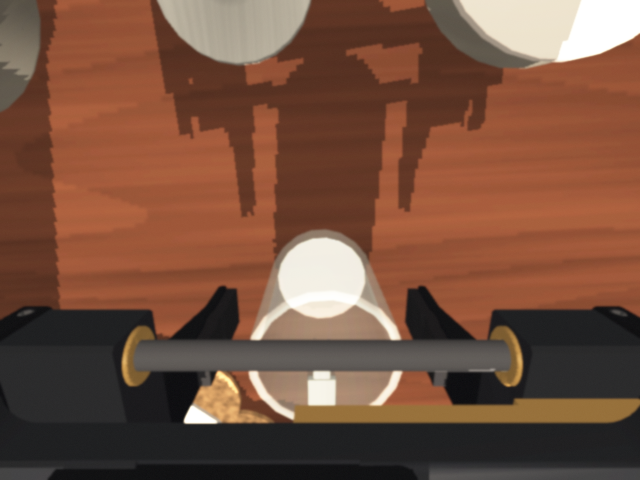

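apply_moves:
  steps:
    - {"x": 0, "y": 0, "z": 15, "spin": 0}
    - {"x": 0, "y": 0, "z": 25, "spin": 0}
    - {"x": 0, "y": 0, "z": 30, "spin": 0}
    - {"x": 0, "y": 0, "z": 40, "spin": 0}
    - {"x": 0, "y": 0, "z": 40, "spin": 0}
  grip: 87

```text
time_s: 18.4
position: [0.5009, -0.0862, 0.2047]
tcp_rot: [[-0.048, -0.013, 0.999], [-0.999, -0.015, -0.048], [0.016, -1.0, -0.012]]
force: [0.4, -1.0, 0.8]
opening: 1.0
```

apply_moves:
  steps:
    - {"x": -30, "y": 0, "z": 0, "spin": 0}
    - {"x": -35, "y": 0, "z": 0, "spin": 0}
  grip: 87

```text
time_s: 18.6
position: [0.4432, -0.0889, 0.2112]
tcp_rot: [[-0.046, 0.006, 0.999], [-0.999, -0.023, -0.046], [0.023, -1.0, 0.007]]
force: [0.7, -0.3, -0.3]
opening: 0.998
```

```bash
python3 settle.py 8 f0
python3 - <<'E'
from h import *
for n in ['top','scene']:
    im=imaging.capture(n);cv2.imwrite(f'pics/{n}3.png',im[:,:,::-1])
E
```

```text
19.0 [ 0.4439 -0.0889  0.2098] 1.0 [[-0.047, 0.004, 0.999], [-0.999, -0.022, -0.047], [0.022, -1.0, 0.005]] [-0.2  0.2  0.6]
```

View pics/f0.png

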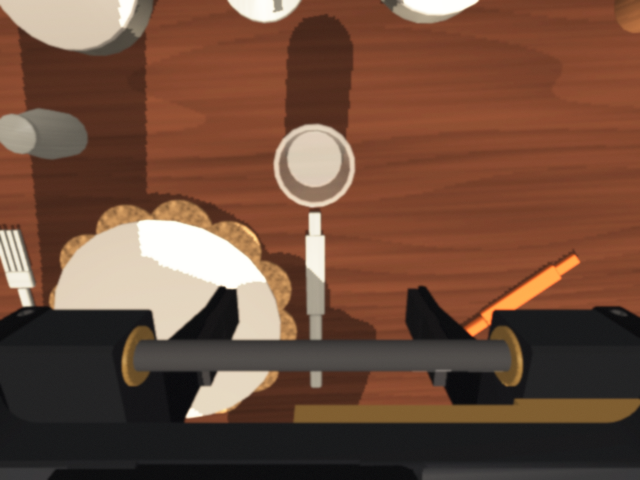

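View pics/scene3.png

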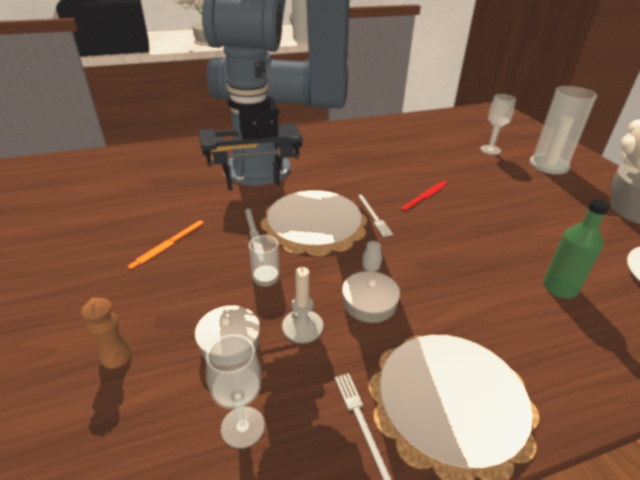

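View pics/top3.png

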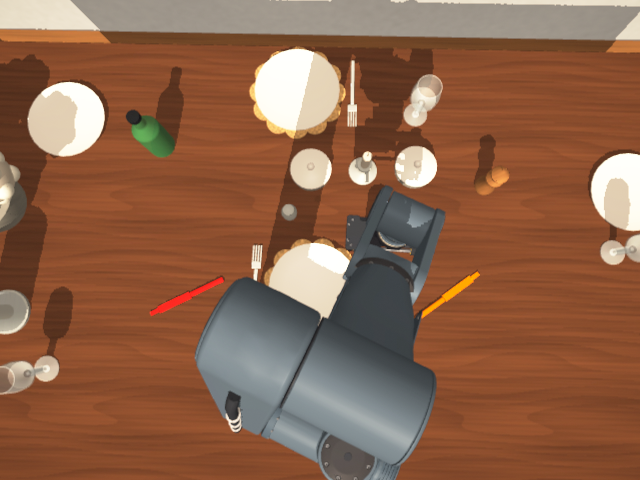

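```bash
python3 - <<'E'
from h import *
p=dict(np.load('wp.npz'))
rim=ray(p,314.5,165,.095);base=ray(p,314,158,.012);tip=ray(p,315,213,.006);h=ray(p,316,380,.006)
print(rim,base,tip,h)
d=(tip-h)[:2];d/=np.linalg.norm(d);c=(rim+base)[:2]/2-tip[:2];print('along',c@d,'across',d[0]*c[1]-d[1]*c[0])
E
python3 settle.py 3 f1
```

```text
[ 0.50737808 -0.08734716  0.095     ] [ 0.50763223 -0.08693573  0.012     ] [ 0.45137788 -0.08505953  0.006     ] [ 0.2429879  -0.07564849  0.006     ]
along 0.05616405482656564 across 0.0004523762555731772
19.25 [ 0.4431 -0.0886  0.2097] 0.998 [[-0.047, 0.003, 0.999], [-0.999, -0.022, -0.047], [0.022, -1.0, 0.004]] [-0.3 -0.3  0.8]
```

```bash
python3 -c "
from rig import job,read_state
print(job.hand_in());print(read_state()['time_s'])"
```

```text
the job is handed in; nothing more can be done
None
the job is handed in; nothing more can be done
```

I put the candlestick midway between the two dishes and the tumbler beyond the tip of the steel knife, and handed the job in at about 19 s of the 64 s allowed. No verdict was reported.

- **Candlestick:** the wrist camera puts it about 3 mm from the dishes' midpoint and in line with them (25 mm allowed). It stands upright.
- **Tumbler:** its middle is 56 mm beyond the knife tip, which leaves about 25 mm between tip and glass, and under 1 mm off the knife's axis. Rim and base centres agree within 1 mm, so it stands upright.
- **Everything else:** in the last pictures both dishes, the knife, fork, salt shaker and mill look where they started. I judged this by eye and did not measure each one again. The gripper is open and clear of everything.

**Disagreements:**
- The dish spacing measured 284–288 mm against the 290 mm given.
- The knife tip's position differed by up to 9 mm between views, the worst of them near picture edges.
- The tool drifted up to 10 mm sideways and tilted up to about 3° while moving. I corrected the sideways drift before each grasp and placing. The tilt could not be corrected, but it did not affect how either object stands.

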